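# Zero a curling roller's click dial, back it off four clicks and lock it

## Task

Set the gap of the bench curling roller: turn its round black dial clockwise until you feel it come up against its stop, without forcing it, then turn it back exactly four clicks. Only when the dial is set, push the lock lever all the way over towards the rollers; leave the things lying round about where they are.

Things in the scene. Friction and masses are not known exactly. Their poses are not given: they have to be found in the camera images.
- curling_roller: Grey cast base plate 170 x 300 x 12 mm, bolted down, with two steel rollers between end frames 85 mm high and a round gearbox (76 mm wide, top 52 mm up) under the dial. Origin: table height on the dial's axis. Own axes: x away from the operator, y from the rollers to the dial, z up. Plate spans x -110..60, y -250..50 mm; rollers lie along y at x 30, y -235..-85.
- gap_dial: Round black fluted dial on the gearbox: grip 40 mm across, 58 to 92 mm above the table, over a 56 mm wide skirt. Origin: table height on its upright axis; its x axis is the pale pointer line. 21 clicks a turn (0.299 rad), each felt as about 0.1 Nm. The stop is hidden and elsewhere each time, 3 to 7 clicks clockwise of the start, with no mark; let go there, the dial rests in its first notch, 0 clicks.
- dial_top (a point): Centre of the dial's flat top, 92 mm above the table, on its axis; turns with the dial. Behind the stop a rubber buffer is met 0.04 rad past the first notch; it pushes back with 0.04 Nm per 0.01 rad, so 0.2 to 0.5 Nm, well above a click, means the stop is reached; at 0.7 Nm (0.18 rad of give) it is forced. Each click anticlockwise lifts the upper roller 1.5 mm.
- lock_lever (a joint): Lock lever angle: 0 unlocked, leaning 0.5 rad towards the operator; 1.0 rad at its end stop, leaning 0.5 rad towards the rollers (locked). It swings in the base's x-z plane about a pivot at (-60, -165, 34) mm of the base and stays where it is left; it takes about 1 N.
- lock_lever_tip (a point): Centre of the lock lever's black ball, 26 mm across, 80 mm from the pivot on a 10 mm rod; at the start it stands 104 mm above the table, 98 mm on the operator's side of the dial axis line (base x -98, y -165 mm).
- tape_measure: Bystander: black and yellow tape measure, 32 x 77 x 60 mm, to the left of the roller. Origin at the centre of its underside.
- steel_weight: Bystander: steel block 40 x 62 mm with a black knob, 51 mm high, to the right of the roller. Origin at the centre of its underside.
- seam_roller: Bystander: seam roller with a wooden handle, 166 mm long, 31 mm high, lying to the right of the roller. Origin at the centre of its underside.

How it is judged (in metres and radians):
On the way, in this order (a step that is already met when the one before it is completed fails the run):
1. the dial is pressed clockwise against its stop, the lever still unlocked (dial angle counted anticlockwise from the first notch; the buffer is met at -0.04) (value of joint gap_dial below -0.065 rad and value of joint lock_lever below 0.3 rad), for 0.1 s.
2. the dial stands four clicks back from the stop, the lever still unlocked (value of joint gap_dial between 1.08 and 1.31 rad and value of joint lock_lever below 0.3 rad), for 0.2 s.
3. the lock lever is pushed over, the dial still at four clicks (value of joint gap_dial between 1.08 and 1.31 rad and value of joint lock_lever above 0.85 rad), for 0.1 s.
At the end, for the whole second after the job is handed in: The dial rests in the fourth notch back from its stop (1.08 to 1.31 rad anticlockwise of the first notch, the notch itself at 1.20), and the lock lever stands over towards the rollers, past 0.85 of its 1.0 rad (all of step 3 and velocity of joint gap_dial between -0.1 and 0.1 rad/s); the robot touches nothing.
It fails at once if the stop is forced (dial turned over 0.18 rad into its buffer, about 0.7 Nm) (value of joint gap_dial below -0.22 rad).
It fails at once if a bystander is pushed away (distance of any of tape_measure, steel_weight, seam_roller from where it was at the start of the episode above 0.03 m).
It also fails if it takes over 72 s, if anything falls off the work surface, if the arm or the gripper's body presses on something with over 40 N, if the wrist force passes 120 N, or if a joint passes its speed limit or range.

## Robot

A 6-joint arm with a two-finger parallel gripper is mounted at the origin on the work surface; the furniture and walls round the work are solid. World frame = base frame: x ahead of the robot, y to its left, z up, the work surface at z = 0. Lengths are in mm, angles in rad, forces in N, time in s.
With the tool pointing down it reaches from about 350 to 775 mm from the base axis. Payload 7.3 kg.
Tool frame: the origin (TCP) lies at the very end of the fingers, on their centre line; the grasp point (between the pads) lies 19 mm behind it; x points along the fingers, z is the direction in which the jaws open and shut, and the axes are right-handed (so a half turn about x gives the same grasp; the last joint's range is limited). The gripper opens to 92 mm and grips with 3 to 60 N. Pads are 19 mm wide; open, the fingers measure 130 mm over their backs; the gripper's body (75 mm by 190 mm) begins 47 mm behind the grasp point.
Start: joints at [0.961, 0.342, 1.524, -0, 1.275, -0.146], TCP at [234.848, 469.565, 226.741] pointing down, gripper open.
Joint ranges: [-2.53, 2.53], [-0.77, 2.02], [0.04, 2.7], [-1, 4.14], [0.28, 2.66], [-3.11, 3.11]. Speed limits (rad/s): [2.57, 2.57, 3.14, 3.14, 3.14, 3.14].

## Interface

Orientations are given as [roll, pitch, yaw] about the fixed x, y, z axes, in that order (R = Rz(yaw) Ry(pitch) Rx(roll)).
In Python, from plant import * gives the robot as it stands.
- The arm moves only by the tool carry_out, never from a script. Its argument "rows" is a list of rows, each a list of 4 numbers: the shift along the world's x, y, z in mm, then the turn about the world's z in degrees. In form: [[x, y, z, twist], ...]. A call has 1 to 20 rows; each row is the pose to reach, as a shift and turn from the pose measured when the call began; what a row does not reach only later rows make up. A row lasts 1/12 s, in which the tool goes at most 41.7 mm and 7.16 degrees, less where a joint would pass 70% of its speed; a pose out of reach is approached as far as the arm can. A call with a gripper value outside its range is refused whole. "hand" is the finger opening in mm, from 0 to 91.8, set as the call begins (left out, the last holds). The fingers move at their own pace and stop on an object; the grip force is fixed at half the most. Time passes only in rows, so rows that repeat a pose let the fingers close. It gives the time, the measured TCP pose, the force and the opening at its end, in the units of the state.
- get_obs(): the state, without advancing time (a new reading comes with each control period).
- capture(name): name is "scene" or "top" or "wrist"; returns the picture (480x640x3 uint8, red, green, blue); there is no depth.
- camera_info(name): a dict with "camera_matrix" (3x3 intrinsics, pixels), "pose" (4x4, takes a point from camera to world coordinates); the wrist camera has in their place "mount" (4x4, takes a point from camera to tool coordinates, whose origin is the TCP and whose axes are the tool frame's). Camera axes: x right, y down, z forward; pixel columns grow to the right and rows downward; lengths in mm; the calibration is good to about 2 mm. The wrist camera is an equidistant fisheye: a pixel r from the principal point sees the ray r / f radians off the axis. A picture is of the moment at which its call begins: read the wrist's pose just before it. camera_info takes no time and is no camera call.
- close_job(): hands the job in, once; it reports no verdict.
The state is a dict: "time": time; "joint_positions": joint angles; "dq": joint speeds; "tau": joint torques, N m; "tool_pos": TCP position; "tcp_rot": TCP orientation; "contact_force": force on the tool from outside, world axes, zero at the start; "moment": the same for the moment, N m; "grip_width": finger opening in mm.
Only numpy, scipy, OpenCV 4.12 (cv2) and the standard library are available. Lean on these libraries where they do the work, as an engineer would, in place of code of your own. Each camera call takes 0.05 s, during which the arm holds its last target. There are 200 camera calls.

## Working session

There is one attempt and no reset: what is moved stays moved. The work goes in short steps, Python scripts to look and compute and a tool call to move; the robot and the scene stay as the last step left them, time stands still between calls to the robot, and variables do not carry over. Pictures are saved under pics/ and viewed, about 8 in all and at most 12, crops included, and the job is handed in when it is done.

Besides the shell and the picture viewer there is one more tool, called as a command line: name --pt "numbers of a row" for each row, then --argument value for the rest. carry_out: Moves the arm, as the interface text tells. Its arguments: {"type":"object","properties":{"rows":{"type":"array"},"hand":{"type":"number"}},"required":["rows"]}

```bash
ls; mkdir -p pics
python3 - <<'E'
from plant import *
import cv2
o=get_obs()
print(o)
for n in("scene","top"):
    i=camera_info(n);print(n,i)
    cv2.imwrite(f"pics/{n}1.png",capture(n)[:,:,::-1])
print(camera_info("wrist"))
E
```

```text
pics
{'time': 0.0, 'joint_positions': array([ 9.60974150e-01,  3.42680963e-01,  1.52500851e+00,  2.22841233e-05,
        1.27538896e+00, -1.46003029e-01]), 'dq': array([ 1.01379489e-03,  6.65560228e-04, -1.99109415e-04, -6.11320049e-06,
        6.88225784e-04, -3.16532676e-04]), 'tau': array([ 1.35168789e-04, -4.31250679e+01, -2.44216722e+01,  7.17248255e-02,
        5.59438672e-02, -1.07883723e-04]), 'tool_pos': array([234.61170559, 469.21514957, 226.06960407]), 'tcp_rot': array([ 2.98124851,  1.56931039, -2.19496612]), 'contact_force': array([-0.71083567,  0.23560319,  0.72658603]), 'moment': array([-0.07382425,  0.01523882, -0.02144835]), 'grip_width': 91.85268482160954}
scene {'camera_matrix': array([[611.42745528,   0.        , 313.3770099 ],
       [  0.        , 611.42745528, 238.07455475],
       [  0.        ,   0.        ,   1.        ]]), 'pose': array([[ 6.16045504e-01, -4.83944271e-01,  6.21519010e-01,
        -3.79600903e+02],
       [-7.87707961e-01, -3.76447844e-01,  4.87650684e-01,
        -7.28318589e+02],
       [-2.02626325e-03, -7.89990483e-01, -6.13115757e-01,
 
[... 462 characters left out ...]
01],
       [ 1.92895571e-02, -1.88879102e-01, -9.81810877e-01,
         1.08470321e+03],
       [ 0.00000000e+00,  0.00000000e+00,  0.00000000e+00,
         1.00000000e+00]])}
{'camera_matrix': array([[371.64829954,   0.        , 320.12066875],
       [  0.        , 371.64829954, 241.11119528],
       [  0.        ,   0.        ,   1.        ]]), 'mount': array([[ 7.06849799e-04, -2.69683704e-01,  9.62948701e-01,
        -1.56931231e+02],
       [-2.95997721e-04, -9.62948956e-01, -2.69683558e-01,
         7.29032070e+01],
       [ 9.99999706e-01, -9.44048525e-05, -7.60486037e-04,
        -1.06341861e-01],
       [ 0.00000000e+00,  0.00000000e+00,  0.00000000e+00,
         1.00000000e+00]])}
```

View pics/top1.png

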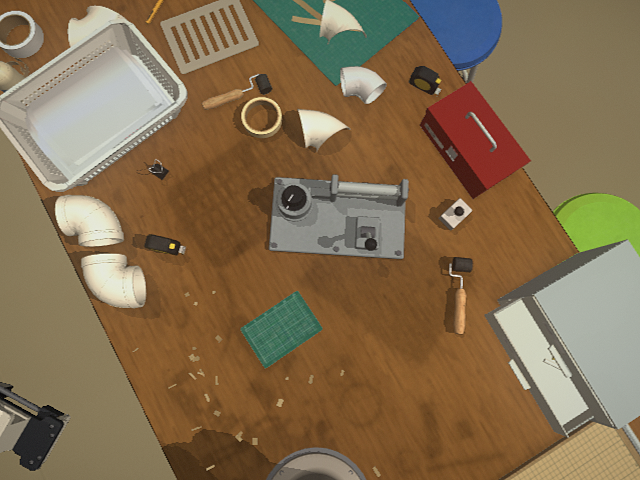

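View pics/scene1.png

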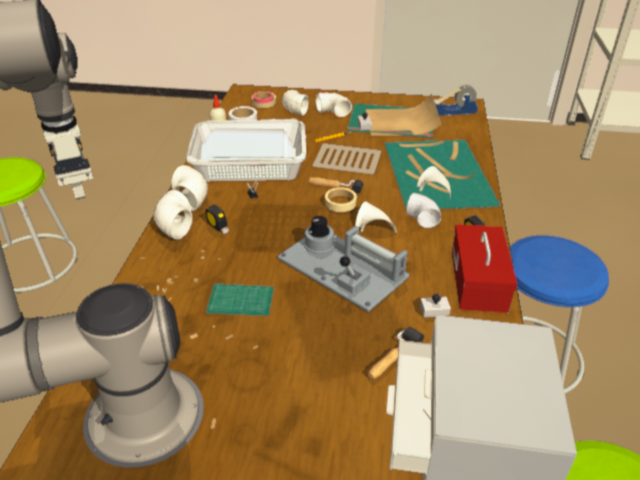

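The top view shows the dial at about (293,198), the lever ball at (370,244), the plate corners near (273,178) and (404,258), and free table around the dial. I'll enlarge it.

```bash
cat > h.py <<'E'
from plant import *
import cv2,numpy as np
from scipy.spatial.transform import Rotation as R
def ray(n,u,v,z):
    i=camera_info(n);K=i["camera_matrix"];P=i["pose"]
    d=P[:3,:3]@np.linalg.solve(K,[u,v,1.]);c=P[:3,3]
    return c+d*(z-c[2])/d[2]
def proj(n,p):
    i=camera_info(n);P=i["pose"];q=i["camera_matrix"]@(P[:3,:3].T@(np.array(p)-P[:3,3]));return q[:2]/q[2]
E
python3 - <<'E'
from h import *
im=cv2.imread("pics/top1.png")[165:270,260:415]
cv2.imwrite("pics/top1c.png",cv2.resize(im,None,fx=5,fy=5,interpolation=cv2.INTER_CUBIC))
for a in[(293,198,92),(370,244,104),(273,178,12),(404,258,12),(270,250,12)]:print(a,ray("top",*a).round(1))
E
```

```text
(293, 198, 92) [627.2  51.4  92. ]
(370, 244, 104) [ 528.8 -106.6  104. ]
(273, 178, 12) [695.  100.6  12. ]
(404, 258, 12) [ 513.3 -192.5   12. ]
(270, 250, 12) [529.6 103.8  12. ]
```

View pics/top1c.png

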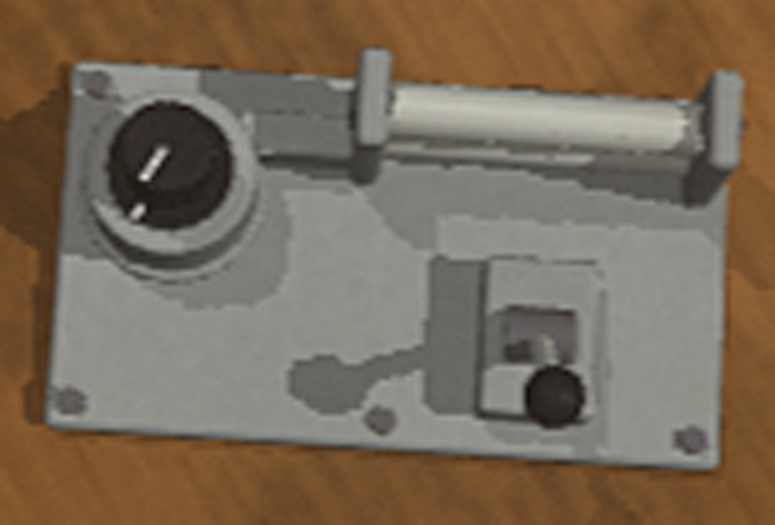

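Run:
```python
from h import *
from scipy.optimize import least_squares
pts=[((60,50,12),(75,63)),((-110,50,12),(47,427)),((-110,-250,12),(717,468)),((-98,-165,104),(554,397))]
f=lambda s:lambda p:(lambda q:q)(None)
def W(p,b):
    c,s_=np.cos(p[2]),np.sin(p[2]);return [p[0]+c*b[0]-s_*b[1],p[1]+s_*b[0]+c*b[1],b[2]]
def res(p):return np.concatenate([proj("top",W(p,b))-(np.array(u)/5+[260,165]) for b,u in pts])
r=least_squares(res,[627,51,0]);print(r.x,r.fun.round(2))
for n,b in dict(dial=(0,0,92),skirt=(0,0,58),ball=(-98,-165,104)).items():print(n,W(r.x,b),(proj("top",W(r.x,b))-[260,165])*5,proj("scene",W(r.x,b)))
a=ray("top",260+140/5,165+178/5,92);b=ray("top",260+168/5,165+150/5,92);d=b-a;print("pointer",a,b,np.degrees(np.arctan2(d[1],d[0])))
im=cv2.imread("pics/scene1.png")[200:310,265:420]
cv2.imwrite("pics/scene1c.png",cv2.resize(im,None,fx=5,fy=5,interpolation=cv2.INTER_CUBIC))
```

```text
[ 6.35016433e+02  5.05533807e+01 -5.55206608e-02] [-0.44 -0.71 -0.68  0.34  0.82  0.3   0.27 -0.02]
dial [np.float64(635.0164330969199), np.float64(50.553380691348686), 92] [167.29753747 146.98152321] [318.56457105 218.98383808]
skirt [np.float64(635.0164330969199), np.float64(50.553380691348686), 58] [170.12401383 167.84925638] [318.52335198 229.48626966]
ball [np.float64(528.0112356765455), np.float64(-108.75414494704268), 104] [555.35308132 396.90991559] [344.58787467 260.71397091]
pointer [621.56220007  61.74924682  92.        ] [633.71472855  50.24312614  92.        ] -43.434939089441606
```

View pics/scene1c.png

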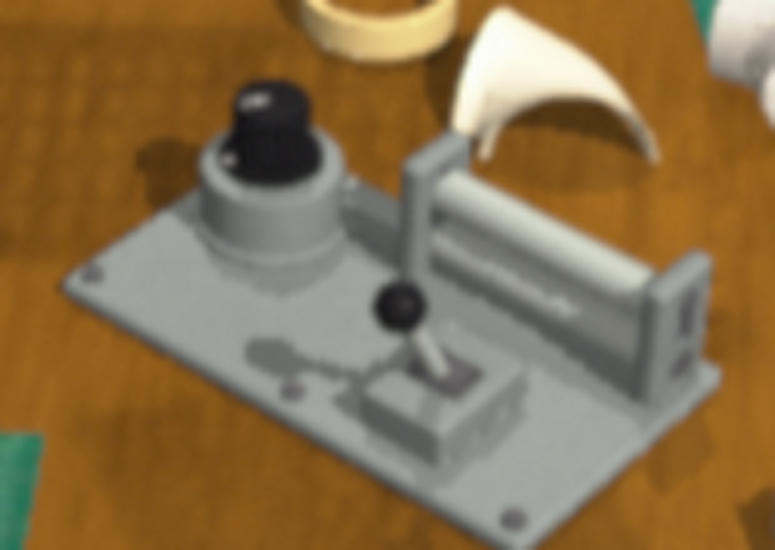

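Scene crop agrees with the fit: dial top at about (319,219) against a predicted (318.6,219.0), ball at (345,261) against (344.6,260.7). The dial axis is at (635,50.6). Moving above it now.

carry_out --pt "100 -105 0 0" --pt "200 -210 0 0" --pt "300 -315 0 0" --pt "400 -418.5 0 0" --pt "400 -418.5 0 0" --pt "400 -418.5 0 0" --pt "400 -418.5 0 0" --pt "400 -418.5 0 0" --pt "400 -418.5 0 0" --pt "400 -418.5 0 0" --pt "400 -418.5 0 0" --pt "400 -418.5 0 0" --pt "400 -418.5 0 0" --pt "400 -418.5 0 0" --pt "400 -418.5 0 0" --pt "400 -418.5 0 0" --pt "400 -418.5 0 0" --pt "400 -418.5 0 0" --pt "400 -418.5 0 0" --pt "400 -418.5 0 0" --hand 91.8

```text
time: 1.77
tool_pos: [634.1, 51.9, 226.6]
tcp_rot: [-3.013, 1.57, -1.904]
contact_force: [-0.6, -0.2, 0.6]
grip_width: 91.4
```

```bash
cat > st.py <<'E'
from h import *
def yaw(o): # jaw-axis angle about world z, deg
    M=R.from_euler("xyz",o["tcp_rot"]).as_matrix();return np.degrees(np.arctan2(M[1,2],M[0,2]))
def st():
    o=get_obs();print("t%.2f"%o["time"],"pos",o["tool_pos"].round(1),"jaw %.2f"%yaw(o),"F",o["contact_force"].round(1),"M",o["moment"].round(3),"w%.1f"%o["grip_width"],"q",o["joint_positions"].round(2));return o
if __name__=="__main__":st()
E
python3 - <<'E'
from st import *
o=st();M=R.from_euler("xyz",o["tcp_rot"]).as_matrix();print(M.round(3))
i=camera_info("wrist");T=i["mount"];K=i["camera_matrix"]
def pw(p):
    c=T[:3,:3].T@(M.T@(np.array(p)-o["tool_pos"])-T[:3,3]);r=np.hypot(*c[:2]);a=np.arctan2(r,c[2]);return K[0,0]*a*c[:2]/r+K[:2,2]
for z in(92,58):print(pw([635,50.6,z]))
cv2.imwrite("pics/w1.png",capture("wrist")[:,:,::-1])
E
```

```text
t1.77 pos [634.1  51.9 226.6] jaw 63.52 F [-0.6 -0.2  0.6] M [-0.038 -0.019  0.064] w91.4 q [-0.04  0.55  1.19 -0.    1.4  -1.15]
[[-0.    -0.895  0.446]
 [-0.001  0.446  0.895]
 [-1.    -0.    -0.001]]
[319.75634104 232.3113945 ]
[319.86101692 222.96542073]
```

View pics/w1.png

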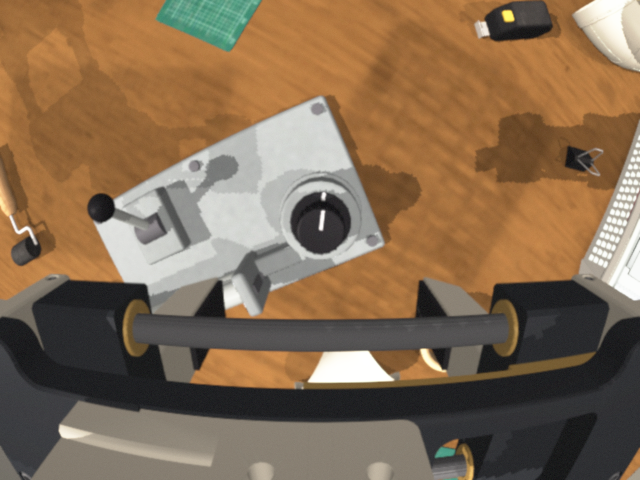

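The wrist view has the dial top centred at about (320,230), against a predicted (320,232). Descending.

carry_out --pt "0.9 -1.3 -30 0" --pt "0.9 -1.3 -60 0" --pt "0.9 -1.3 -90 0" --pt "0.9 -1.3 -110 0" --pt "0.9 -1.3 -130 0" --pt "0.9 -1.3 -145 0" --pt "0.9 -1.3 -155 0" --pt "0.9 -1.3 -161 0" --pt "0.9 -1.3 -161 0" --pt "0.9 -1.3 -161 0" --pt "0.9 -1.3 -161 0" --pt "0.9 -1.3 -161 0"

```text
time: 2.82
tool_pos: [635.8, 50.5, 66.8]
tcp_rot: [-1.693, 1.569, -0.585]
contact_force: [0.2, 0.7, -0.3]
grip_width: 92.0
```

```bash
python3 st.py
```

```text
t2.82 pos [635.8  50.5  66.8] jaw 63.51 F [ 0.2  0.7 -0.3] M [ 0.     0.053 -0.016] w92.0 q [-0.04  0.7   1.39 -0.    1.06 -1.15]
```

carry_out --pt "0 0 0 0" --pt "0 0 0 0" --pt "0 0 0 0" --pt "0 0 0 0" --pt "0 0 0 0" --pt "0 0 0 0" --pt "0 0 0 0" --pt "0 0 0 0" --pt "0 0 0 0" --pt "0 0 0 0" --pt "0 0 0 0" --pt "0 0 0 0" --pt "0 0 0 0" --pt "0 0 0 0" --pt "0 0 0 0" --pt "0 0 0 0" --hand 36

```text
time: 4.15
tool_pos: [635.9, 50.7, 66.8]
tcp_rot: [-1.472, 1.569, -0.364]
contact_force: [2.4, 4.0, -1.6]
grip_width: 39.1
```

```bash
python3 st.py;python3 st.py
```

```text
t4.15 pos [635.9  50.7  66.8] jaw 63.52 F [ 2.4  4.  -1.6] M [ 0.626 -0.322 -0.032] w39.1 q [-0.04  0.7   1.39 -0.    1.06 -1.15]
t4.15 pos [635.9  50.7  66.8] jaw 63.52 F [ 2.4  4.  -1.6] M [ 0.626 -0.322 -0.032] w39.1 q [-0.04  0.7   1.39 -0.    1.06 -1.15]
```

carry_out --pt "0.3 0.5 0 -5" --pt "0.3 0.5 0 -10" --pt "0.3 0.5 0 -15" --pt "0.3 0.5 0 -20" --pt "0.3 0.5 0 -25" --pt "0.3 0.5 0 -30" --pt "0.3 0.5 0 -35" --pt "0.3 0.5 0 -40" --pt "0.3 0.5 0 -44" --pt "0.3 0.5 0 -47" --pt "0.3 0.5 0 -50" --pt "0.3 0.5 0 -52" --pt "0.3 0.5 0 -54" --pt "0.3 0.5 0 -56" --pt "0.3 0.5 0 -57.5" --pt "0.3 0.5 0 -57.5" --pt "0.3 0.5 0 -57.5" --pt "0.3 0.5 0 -57.5"

```text
time: 5.65
tool_pos: [635.6, 50.6, 66.8]
tcp_rot: [-2.03, 1.567, -1.924]
contact_force: [-2.6, -2.6, 1.8]
grip_width: 39.4
```

```bash
python3 st.py
```

```text
t5.65 pos [635.6  50.6  66.8] jaw 6.06 F [-2.6 -2.6  1.8] M [-0.466  0.635  0.066] w39.4 q [-0.04  0.7   1.38 -0.    1.06 -0.14]
```

carry_out --pt "0 0 0 -2" --pt "0 0 0 -4" --pt "0 0 0 -6" --pt "0 0 0 -8" --pt "0 0 0 -10" --pt "0 0 0 -12" --pt "0 0 0 -13.5" --pt "0 0 0 -15" --pt "0 0 0 -16" --pt "0 0 0 -17" --pt "0 0 0 -17" --pt "0 0 0 -17" --pt "0 0 0 -17"

```text
time: 6.73
tool_pos: [635.4, 50.5, 66.8]
tcp_rot: [-2.117, 1.567, -2.308]
contact_force: [-3.4, 0.2, 2.8]
grip_width: 39.2
```

```bash
python3 st.py
```

```text
t6.73 pos [635.4  50.5  66.8] jaw -10.92 F [-3.4  0.2  2.8] M [-0.127  0.635  0.017] w39.2 q [-0.04  0.7   1.38 -0.    1.06  0.15]
```

carry_out --pt "0 0 0 -2" --pt "0 0 0 -4" --pt "0 0 0 -6" --pt "0 0 0 -8" --pt "0 0 0 -10" --pt "0 0 0 -12" --pt "0 0 0 -13.5" --pt "0 0 0 -15" --pt "0 0 0 -16" --pt "0 0 0 -17.2" --pt "0 0 0 -17.2" --pt "0 0 0 -17.2" --pt "0 0 0 -17.2"

```text
time: 7.82
tool_pos: [635.2, 50.6, 66.8]
tcp_rot: [-2.192, 1.567, -2.682]
contact_force: [-4.6, 0.5, 2.9]
grip_width: 39.4
```

```bash
python3 st.py
```

```text
t7.82 pos [635.2  50.6  66.8] jaw -28.08 F [-4.6  0.5  2.9] M [-0.024  0.7    0.178] w39.4 q [-0.04  0.7   1.38 -0.    1.06  0.45]
```

```bash
cat > avg.py <<'E'
from st import *
import sys
m=[]
for k in range(10):
    im=capture("wrist");m.append(get_obs()["moment"][2])
print("Mz mean %.3f sd %.3f"%(np.mean(m),np.std(m)));st()
if len(sys.argv)>1:cv2.imwrite(sys.argv[1],im[:,:,::-1])
E
python3 avg.py
```

```text
Mz mean 0.201 sd 0.030
t8.32 pos [635.2  50.6  66.8] jaw -28.10 F [-4.7  0.8  4. ] M [0.009 0.879 0.211] w39.5 q [-0.04  0.7   1.38 -0.    1.06  0.45]
```

carry_out --pt "0 0 0 -0.5" --pt "0 0 0 -1" --pt "0 0 0 -1.5" --pt "0 0 0 -1.5"

```text
time: 8.65
tool_pos: [635.1, 50.7, 66.8]
tcp_rot: [-2.215, 1.567, -2.733]
contact_force: [-5.0, 0.8, 2.7]
grip_width: 39.4
```

```bash
python3 avg.py
```

```text
Mz mean 0.225 sd 0.022
t9.15 pos [635.1  50.7  66.8] jaw -29.60 F [-4.3  1.6  3. ] M [-0.005  0.838  0.218] w39.5 q [-0.04  0.7   1.38 -0.    1.06  0.48]
```

Run:
```python
from h import *
im=capture("wrist")[:,:,::-1]
cv2.imwrite("pics/w2.png",cv2.resize(im[200:400,220:420],None,fx=3,fy=3,interpolation=cv2.INTER_CUBIC))
```

```text
(no output)
```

View pics/w2.png

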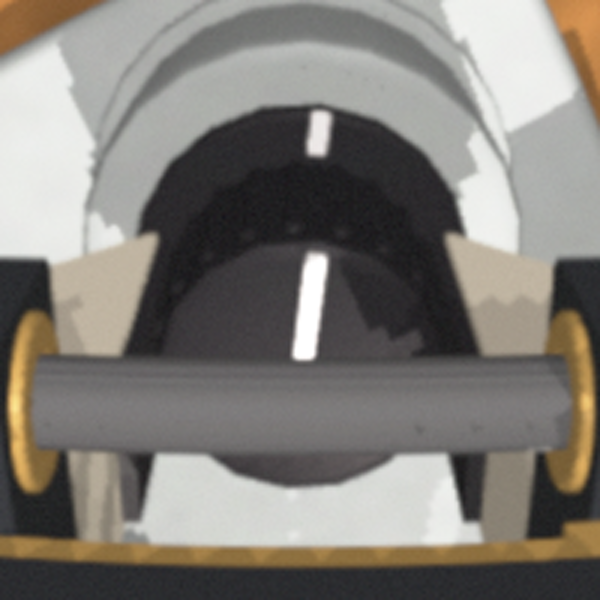

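The pointer is clearly visible between the jaws: top line from (314,255) to (304,358) in the crop, and a skirt mark. I'll compute the pointer's world angle now and before the turn.

```bash
cat > ptr.py <<'E'
from st import *
def wray(pos,M,u,v,z):
    i=camera_info("wrist");T=i["mount"];K=i["camera_matrix"]
    d=np.array([u,v])-K[:2,2];r=np.hypot(*d);a=r/K[0,0]
    c=M@T[:3,:3]@np.array([*(np.sin(a)*d/r),np.cos(a)]);o=pos+M@T[:3,3]
    return o+c*(z-o[2])/c[2]
def Mj(j): # tool pointing down, jaw at j deg
    z=np.array([np.cos(np.radians(j)),np.sin(np.radians(j)),0]);x=np.array([0,0,-1.]);return np.c_[x,np.cross(z,x),z]
def ang(pos,j,inner,outer,z=92):
    a=wray(pos,Mj(j),*inner,z);b=wray(pos,Mj(j),*outer,z);d=b-a
    return a.round(1),b.round(1),"ang %.2f"%np.degrees(np.arctan2(d[1],d[0]))
def mask(im,j,pos):  # white line on black: PCA on plane z=92
    pass
E
python3 - <<'E'
from ptr import *
im=cv2.imread("pics/w1.png")
p1=np.array([634.1,51.9,226.6]);g=im[185:245,295:350].max(2)
cv2.imwrite("pics/w1c.png",cv2.resize(im[185:245,295:350],None,fx=10,fy=10,interpolation=cv2.INTER_CUBIC))
p2=np.array([635.1,50.7,66.8])
print("now",ang(p2,-29.6,(321.3,319.3),(324.7,285)))
print("skirt",ang(p2,-29.6,(325.3,251.7),(326.7,237.3),58), wray(p2,Mj(-29.6),326,244.5,58))
E
```

```text
now (array([636.8,  53.4,  92. ]), array([645.2,  65.7,  92. ]), 'ang 55.44')
skirt (array([647.2,  67.7,  58. ]), array([651.2,  73.5,  58. ]), 'ang 55.30') [649.18989002  70.62556814  58.        ]
```

View pics/w1c.png

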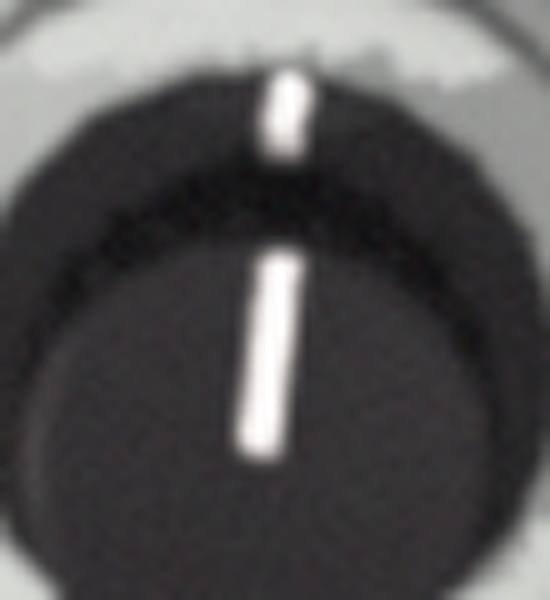

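Run:
```python
from ptr import *
p1=np.array([634.1,51.9,226.6])
print(ang(p1,63.52,(320.8,230),(323.1,210.8)))
print(ang(p1,63.52,(322.8,200.5),(324.1,192.5),58))
print(wray(p1,Mj(63.52),323.4,196.5,58))
```

```text
(array([634.3,  52.1,  92. ]), array([620.9,  60.8,  92. ]), 'ang 146.90')
(array([618.5,  62. ,  58. ]), array([612.6,  66.2,  58. ]), 'ang 144.50')
[615.54070337  64.03915158  58.        ]
```

carry_out --pt "0.3 0 0 -0.7" --pt "0.3 0 0 -1.4" --pt "0.3 0 0 -2" --pt "0.3 0 0 -2"

```text
time: 9.53
tool_pos: [635.1, 50.7, 66.8]
tcp_rot: [-2.269, 1.566, -2.821]
contact_force: [-5.9, 0.5, 4.1]
grip_width: 39.3
```

```bash
python3 avg.py pics/w3.png
```

```text
Mz mean 0.310 sd 0.028
t10.03 pos [635.1  50.7  66.8] jaw -31.59 F [-6.5  0.4  3.7] M [-0.072  0.926  0.328] w39.7 q [-0.04  0.7   1.38 -0.    1.07  0.51]
```

The moment is 0.31 Nm and rising, so the stop is at 5 clicks. Turning back four clicks: about 6° out of the buffer plus 68.6°.

carry_out --pt "0 0 0 5" --pt "0 0 0 10" --pt "0 0 0 15" --pt "0 0 0 20" --pt "0 0 0 25" --pt "0 0 0 30" --pt "0 0 0 35" --pt "0 0 0 40" --pt "0 0 0 45" --pt "0 0 0 50" --pt "0 0 0 55" --pt "0 0 0 60" --pt "0 0 0 65" --pt "0 0 0 69" --pt "0 0 0 72" --pt "0 0 0 74.5" --pt "0 0 0 76.5" --pt "0 0 0 76.5" --pt "0 0 0 76.5" --pt "0 0 0 76.5"

```text
time: 11.7
tool_pos: [635.9, 50.6, 66.8]
tcp_rot: [-1.916, 1.566, -1.134]
contact_force: [1.3, -1.1, -0.5]
grip_width: 39.6
```

```bash
python3 avg.py pics/w4.png; python3 -c "
import cv2
a=[cv2.resize(cv2.imread(f'pics/{n}.png')[230:330,270:370],None,fx=4,fy=4,interpolation=2) for n in('w3','w4')]
cv2.imwrite('pics/w34.png',cv2.hconcat(a))"
```

```text
Mz mean 0.101 sd 0.031
t12.20 pos [635.8  50.7  66.8] jaw 44.91 F [ 5.9  0.1 -2.4] M [ 0.141 -0.948  0.142] w39.8 q [-0.04  0.7   1.39 -0.01  1.06 -0.82]
```

View pics/w34.png

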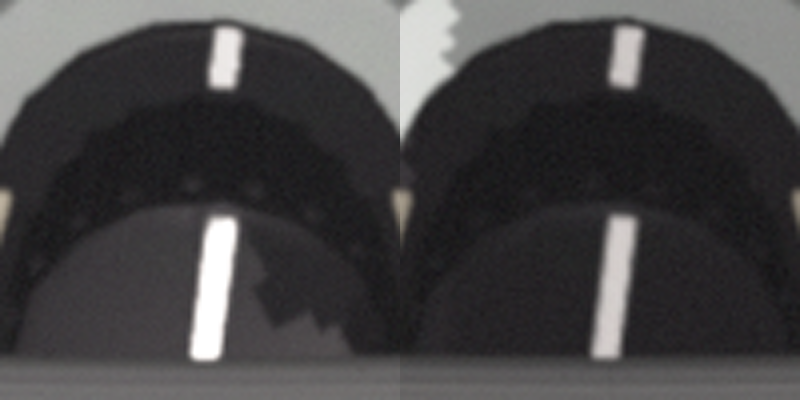

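The pointer sits at the same angle to the jaws in both images, so it didn't slip on the way back. Releasing lets the dial settle in its notch.

carry_out --pt "0 0 0 0" --pt "0 0 0 0" --pt "0 0 0 0" --pt "0 0 0 0" --pt "0 0 0 0" --pt "0 0 0 0" --pt "0 0 0 0" --pt "0 0 0 0" --pt "0 0 0 0" --pt "0 0 0 0" --hand 91.8

```text
time: 13.03
tool_pos: [635.8, 50.7, 66.8]
tcp_rot: [-1.967, 1.566, -1.183]
contact_force: [-0.4, 1.3, 0.1]
grip_width: 91.6
```

```bash
python3 avg.py pics/w5.png
```

```text
Mz mean -0.010 sd 0.027
t13.53 pos [635.8  50.7  66.9] jaw 44.91 F [-0.3 -0.9  0.4] M [-0.029 -0.001 -0.004] w91.8 q [-0.04  0.7   1.39 -0.01  1.06 -0.82]
```

carry_out --pt "0 0 20 0" --pt "0 0 50 0" --pt "0 0 80 0" --pt "0 0 110 0" --pt "0 0 140 0" --pt "-0.8 1.3 159.8 5" --pt "-0.8 1.3 159.8 10" --pt "-0.8 1.3 159.8 15" --pt "-0.8 1.3 159.8 18.6" --pt "-0.8 1.3 159.8 18.6" --pt "-0.8 1.3 159.8 18.6" --pt "-0.8 1.3 159.8 18.6"

```text
time: 14.53
tool_pos: [634.9, 52.0, 226.5]
tcp_rot: [-1.99, 1.566, -0.884]
contact_force: [-0.0, 0.2, -0.0]
grip_width: 91.9
```

Run:
```python
from ptr import *
o=st();im=capture("wrist")[:,:,::-1]
cv2.imwrite("pics/w6.png",im);b=cv2.imread("pics/w5.png")
a=[cv2.resize(x,(400,400),interpolation=2) for x in (b[230:330,270:370],im[185:245,292:352])]
cv2.imwrite("pics/w56.png",cv2.hconcat(a))
```

```text
t14.53 pos [634.9  52.  226.5] jaw 63.39 F [-0.   0.2 -0. ] M [ 0.008 -0.031 -0.019] w91.9 q [-0.04  0.55  1.19 -0.    1.4  -1.14]
```

View pics/w56.png

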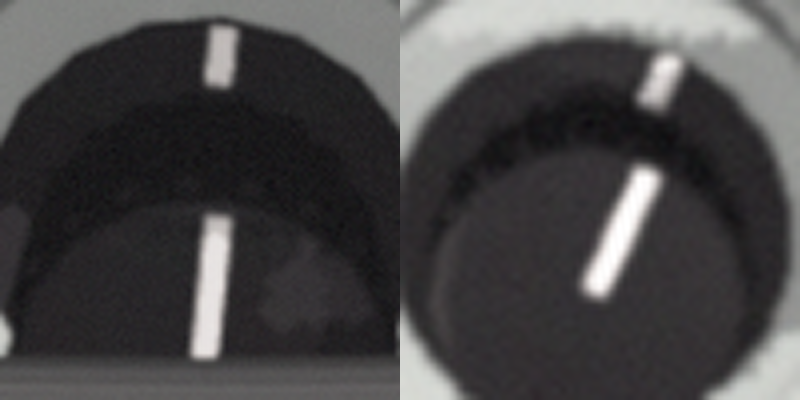

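Run:
```python
from ptr import *
p=np.array([634.9,52.,226.5])
print(ang(p,63.39,(321.4,228.8),(329.05,210.5)), wray(p,Mj(63.39),292+261*.15,185+80*.15,58))
p5=np.array([635.8,50.7,66.9]);f=lambda u,v:(270+u/4,230+v/4)
print("before release",ang(p5,44.91,f(206,358),f(222,217)),"after",ang(p5,44.91,f(204,358),f(217,220)))
p3=np.array([635.1,50.7,66.8]);print("press",ang(p3,-31.59,f(205,358),f(221,220)))
c,s=np.cos(-.0555),np.sin(-.0555)
for b in [(-98,-165,104),(-98+76.7,-165,104),(30,-85,85),(-60,-165,34)]:print(b,(635+c*b[0]-s*b[1]).round(1),(50.6+s*b[0]+c*b[1]).round(1))
```

```text
(array([633.8,  53.3,  92. ]), array([623.1,  65.5,  92. ]), 'ang 131.33') [619.19443275  70.38485751  58.        ]
before release (array([633.5,  53.5,  92. ]), array([623.8,  65.4,  92. ]), 'ang 129.24') after (array([633.3,  53.3,  92. ]), array([623.7,  64.8,  92. ]), 'ang 130.18')
press (array([637.2,  53.7,  92. ]), array([646.3,  65.6,  92. ]), 'ang 52.60')
(-98, -165, 104) 528.0 -108.7
(-21.299999999999997, -165, 104) 604.6 -113.0
(30, -85, 85) 660.2 -35.9
(-60, -165, 34) 565.9 -110.8
```

Pointer checks: start about 146°, now about 130°, one net click clockwise (5 down, 4 back), which is right. Next, the lever with closed fingers.

carry_out --pt "-40 -40 0 6" --pt "-80 -80 0 12" --pt "-120 -120 0 18" --pt "-159 -158 0 23.4" --pt "-159 -158 0 23.4" --pt "-159 -158 0 23.4" --pt "-159 -158 0 23.4" --pt "-159 -158 0 23.4" --pt "-159 -158 0 23.4" --pt "-159 -158 -30 23.4" --pt "-159 -158 -60 23.4" --pt "-159 -158 -90 23.4" --pt "-159 -158 -120 23.4" --pt "-159 -158 -138 23.4" --pt "-159 -158 -138 23.4" --pt "-159 -158 -138 23.4" --pt "-159 -158 -138 23.4" --hand 0

```text
time: 16.0
tool_pos: [477.3, -105.7, 89.5]
tcp_rot: [-1.95, 1.564, -0.434]
contact_force: [0.3, -0.0, 0.6]
grip_width: 0.2
```

```bash
python3 st.py
```

```text
t16.00 pos [ 477.3 -105.7   89.5] jaw 86.88 F [ 0.3 -0.   0.6] M [ 0.034 -0.013  0.007] w0.2 q [-0.37  0.44  1.81 -0.    0.89 -1.89]
```

carry_out --pt "8 -0.4 0 0" --pt "16 -0.9 0 0" --pt "24 -1.3 0 0" --pt "32 -1.8 0 0" --pt "40 -2.2 0 0" --pt "48 -2.7 0 0" --pt "56 -3.1 0 0" --pt "64 -3.6 0 0" --pt "72 -4 0 0" --pt "80 -4.4 0 0" --pt "88 -4.9 0 0" --pt "94 -5.2 0 0" --pt "98 -5.4 0 0" --pt "98 -5.4 0 0" --pt "98 -5.4 0 0"

```text
time: 17.25
tool_pos: [575.5, -111.2, 89.4]
tcp_rot: [-1.941, 1.564, -0.424]
contact_force: [-0.1, 0.4, 0.3]
grip_width: 0.5
```

```bash
python3 st.py
```

```text
t17.25 pos [ 575.5 -111.2   89.4] jaw 86.87 F [-0.1  0.4  0.3] M [ 0.032  0.02  -0.045] w0.5 q [-0.32  0.58  1.53 -0.    1.02 -1.84]
```

carry_out --pt "1.5 -0.1 0 0" --pt "3 -0.2 0 0" --pt "4.5 -0.2 0 0" --pt "6 -0.3 0 0" --pt "6 -0.3 0 0"

```text
time: 17.67
tool_pos: [580.8, -111.3, 89.2]
tcp_rot: [-2.043, 1.566, -0.526]
contact_force: [-3.9, 0.5, 1.2]
grip_width: 0.4
```

Run:
```python
from st import *
st()
cv2.imwrite("pics/s2.png",cv2.resize(capture("scene")[190:310,255:415,::-1],None,fx=5,fy=5,interpolation=2))
```

```text
t17.67 pos [ 580.8 -111.3   89.2] jaw 86.89 F [-3.9  0.5  1.2] M [0.083 0.64  0.032] w0.4 q [-0.32  0.59  1.52 -0.    1.03 -1.83]
```

View pics/s2.png

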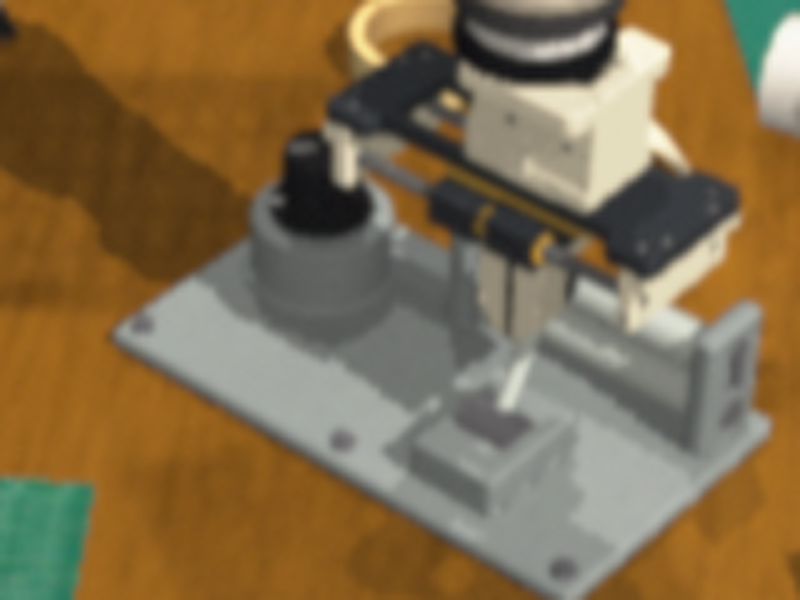

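The lever leans towards the rollers and the force is at 3.9 N. I'll press a touch more to confirm the end stop, then back off.

carry_out --pt "1 -0.1 0 0" --pt "2 -0.1 0 0" --pt "2.5 -0.1 0 0" --pt "2.5 -0.1 0 0"

```text
time: 18.05
tool_pos: [581.1, -111.3, 89.1]
tcp_rot: [3.025, 1.569, -1.741]
contact_force: [-10.0, -0.0, 5.5]
grip_width: 0.3
```

carry_out --pt "-8 0.4 0 0" --pt "-20 1 0 0" --pt "-40 2 0 0" --pt "-60 3 0 0" --pt "-80 4 0 0" --pt "-100 5 20 0" --pt "-130 6 60 0" --pt "-160 8 100 0" --pt "-190 8 130 0" --pt "-190 8 130 0" --pt "-190 8 130 0" --pt "-190 8 130 0" --pt "-190 8 130 0"

```text
time: 19.13
tool_pos: [391.8, -103.4, 218.6]
tcp_rot: [-2.912, 1.569, -1.395]
contact_force: [-0.2, -0.3, 0.7]
grip_width: 0.5
```

Run:
```python
from st import *
st()
a=cv2.resize(capture("top")[165:270,260:415,::-1],(775,525),interpolation=2)[:300+225]
b=cv2.resize(capture("scene")[200:310,265:420,::-1],(775,550),interpolation=2)
cv2.imwrite("pics/f.png",cv2.resize(cv2.hconcat([a,b[:525]]),(800,270),interpolation=3))
cv2.imwrite("pics/ft.png",a)
```

```text
t19.13 pos [ 391.8 -103.4  218.6] jaw 86.89 F [-0.2 -0.3  0.7] M [ 0.055  0.018 -0.024] w0.5 q [-0.45  0.13  1.84 -0.    1.18 -1.96]
```

View pics/ft.png

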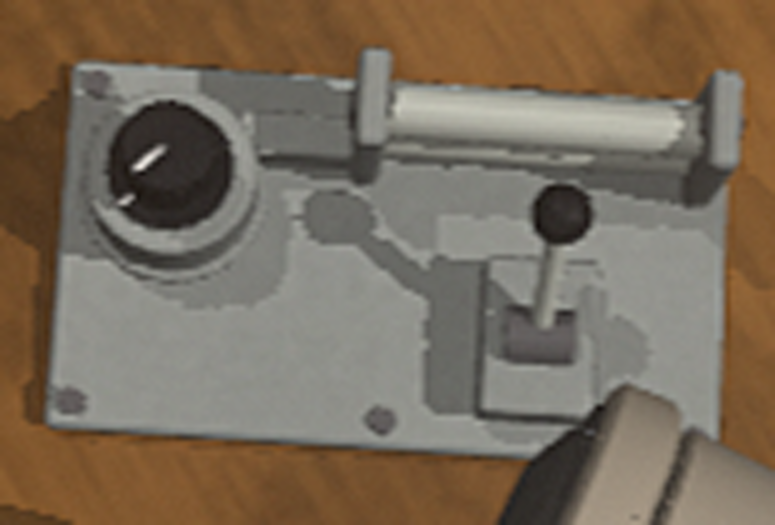

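The ball now stands at (562,213) towards the rollers, and the dial pointer is turned one click clockwise of its start, as it should be. One check of the lever angle, then hand in.

Run:
```python
from h import *
p=ray("top",260+562/5,165+213/5,104)-[635,50.6,0]
bx=np.cos(-.0555)*p[0]+np.sin(-.0555)*p[1];l=np.arcsin((bx+60)/80)+.5
print("ball base x",bx,"lever rad",l)
if l>.9: print(close_job())
```

```text
ball base x -21.031655542586684 lever rad 1.0087710346324736
the job is handed in; nothing more can be done
None
```

The dial is set four clicks back from its stop, the lock lever is fully over, and I handed the job in at about 19 s of the 72 s allowed. No verdict came back.

- **Stop:** I turned the dial clockwise in one-click steps. At 3 and 4 clicks from the start I felt only a click (up to 0.07 Nm). At 5 clicks the torque rose from 0.20 to 0.31 Nm as I pressed, so that was the stop, and I held it there without forcing it.
- **Four clicks back:** I turned back about 76° and let go, and the dial settled into its notch. The pointer went from about 146° to about 130°, close to the 17° expected for one net click clockwise.
- **Lever:** I pushed it with closed fingers until it met its end stop at about 10 N. In the last top picture it measured about 1.01 rad, which is fully over.
- **Bystanders:** I kept the arm away from them, but did not check them separately at the end.

**Where the checks disagreed:** the pointer angle from the pictures put the dial 5–9° into the buffer, while the torque suggested about 6°. Both are under the 12.6° at which it counts as forced. The jaws also turned 2–3° more than the dial on the way to the stop. Neither changes the click count.

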